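# Sort the bench leftovers into the parts trays

## Robot

A 6-joint arm with a two-finger parallel gripper is mounted at the origin on the work surface. World frame = base frame: x ahead of the robot, y to its left, z up, the work surface at z = 0. Lengths are in m, angles in rad, forces in N, time in s.
With the tool pointing down it reaches from about 0.35 to 0.975 m from the base axis. Payload 4.9 kg.
Tool frame: the origin (TCP) lies on the centre line of the jaws, within the pads' length; the fingertips stand 8 mm ahead of it and the grasp point (between the pads) lies 11 mm behind it; z points along the fingers, y is the line along which they close (so a half turn about z gives the same grasp; the last joint's range is limited). The gripper opens to 85 mm and grips with 20 to 120 N. Pads are 22 mm wide; open, the fingers measure 114 mm over their backs; the gripper's body (76 mm by 85 mm) begins 54 mm behind the grasp point. The pads swing forward as they close: fully open they stand 13 mm farther back than shut.
Start: joints at [-1.425, 0.053, 1.613, -0, 1.476, -0.119], TCP at [0.164, -0.603, 0.239] pointing down, gripper open.
Joint ranges: [-3.01, 3.01], [-1.01, 2.22], [0.06, 2.58], [-1.02, 4.17], [0.09, 2.62], [-3.14, 3.14]. Speed limits (rad/s): [2.57, 2.57, 3.14, 3.14, 3.14, 3.14].

## Interface

Orientations are given as a rotation vector (axis times angle).
In Python, from station import ctrl gives the robot as it stands.
- The arm moves only by the shell command python3 -m jog 'ROWS' [FORCE]. ROWS is rows parted by semicolons, their numbers by spaces, 1 to 20 of them, each of 7 numbers: the finger opening in m, then dx, dy, dz in m, then a rotation vector rx, ry, rz in rad; each row is the pose to reach, as a shift and turn from the pose commanded when the command began, along the tool's axes at that moment; what a row does not reach only later rows make up. A row lasts 1/12 s, in which the tool goes at most 0.0417 m and 0.125 rad, less where a joint would pass 70% of its speed; a pose out of reach is approached as far as the arm can. The fingers move at their own pace and stop on an object; FORCE is the grip in N (left out, the last holds). Time passes only in rows, so rows that do not move let the fingers close. It prints the time, the measured TCP pose, the force, the opening and the grip force at its end.
- ctrl.get_obs(): the state, without advancing time (a new reading comes with each control period).
- ctrl.get_image(name): name is "side" or "top" or "wrist"; returns the picture (420x560x3 uint8, red, green, blue); there is no depth.
- ctrl.camera_params(name): a dict with "fx", "fy", "cx", "cy" (pixels), "k1" (the pictures are not rectified: a ray, as slopes to the right and down, at radius r is drawn at 1 + k1 r^2 times it, then the intrinsics apply), "T" (4x4, takes a point from camera to world coordinates); the wrist camera has in their place "tool_from_camera" (4x4, takes a point from camera to tool coordinates, whose origin is the TCP and whose axes are the flange's). Camera axes: x right, y down, z forward; pixel columns grow to the right and rows downward; lengths in m; the calibration is good to about 2 mm. A picture is of the moment at which its call begins: read the wrist's pose just before it. camera_params takes no time and is no camera call.
- ctrl.finish_job(): hands the job in; it is judged then, once.
Trained networks look in the newest picture that a camera, given by its name, has taken for a name from the list of things; names that differ only in an ending like _2 or _b are one class to them, and where a whole thing is asked for, a point or a joint stands for the part that bears it (a point fixed in the world has none). Each returns a list of dicts, best first, with "p" (0 to 1); they miss things now and then, are a little off and sometimes report something else, mostly with a low value. They report only what shows in the picture. A call takes as long as a camera call. They do not tell look-alikes from the thing itself.
- ctrl.find_in(camera, thing): "extent" ([left, top, right, bottom] in pixels, round what is visible of it).
- ctrl.cut_out(camera, thing): "mask" (420x560 bool, what is visible of it) and "extent" ([left, top, right, bottom] in pixels, round what is visible of it).
- ctrl.tip_of(camera, thing): "xy" ([column, row] in pixels: a listed point, or the origin of a listed thing).
The state is a dict: "t": time; "q": joint angles; "dq": joint speeds; "effort": joint torques, N m; "tool_pos": TCP position; "tool_rot": TCP orientation; "contact_force": force on the tool from outside, world axes, zero at the start; "wrist_torque": the same for the moment, N m; "opening": finger opening in m; "grip_force": force on a finger pad.
Only numpy, scipy, OpenCV 4.12 (cv2) and the standard library are available. Lean on these libraries where they do the work, as an engineer would, in place of code of your own. Each camera call takes 0.05 s, during which the arm holds its last target. There are 200 camera calls.

## Task

Sort the five loose parts on the electronics bench into the trays: the two green circuit boards into the blue tray, one to a bay, the two aluminium heatsinks into the yellow tray, one to a bay, and the black capacitor into either bay of the red tray. Set each part down upright on the tray floor without dropping it, and leave the white breadboard and the orange spool where they are.

Things in the scene. Friction and masses are not known exactly. Their poses are not given: they have to be found in the camera images.
- board_a: green perforated circuit board, 60 mm (its x) by 34 mm (its y), 16.5 mm high over all, about 30 g, on four brass feet 6 mm high; the board itself lies 6 to 8 mm up, and a black header strip 56 mm long and 3 mm wide runs along each long edge, flush with it, 8 to 16.5 mm up, so the piece can be gripped across its 34 mm width. Origin: centre of the underside, z up. The two boards are alike.
- board_b: green perforated circuit board, 60 mm (its x) by 34 mm (its y), 16.5 mm high over all, about 30 g, on four brass feet 6 mm high; the board itself lies 6 to 8 mm up, and a black header strip 56 mm long and 3 mm wide runs along each long edge, flush with it, 8 to 16.5 mm up, so the piece can be gripped across its 34 mm width. Origin: centre of the underside, z up. The two boards are alike.
- heatsink_a: bare aluminium finned heatsink, 45 x 45 mm, 25 mm high, about 60 g, fins up and running along its x: 6 mm base with seven upright fins 3 mm thick, the outer two flush with its sides; it can be gripped 45 mm wide across y or across x. Origin: centre of the underside, z up. The two heatsinks are alike.
- heatsink_b: bare aluminium finned heatsink, 45 x 45 mm, 25 mm high, about 60 g, fins up and running along its x: 6 mm base with seven upright fins 3 mm thick, the outer two flush with its sides; it can be gripped 45 mm wide across y or across x. Origin: centre of the underside, z up. The two heatsinks are alike.
- capacitor: black round can capacitor with a silver top and a white stripe, standing upright, 30 mm in diameter, 45 mm high, about 50 g. Origin: centre of the underside, z up.
- tray_blue: blue sorting tray, fixed to the bench, 88 mm (its x) by 172 mm (its y), low walls 4 mm thick whose tops are 10 mm above the bench, floor 3 mm thick. A 4 mm divider along its x at the middle, as high as the walls, makes two bays of 80 x 80 mm, centred at y = +42 and -42 mm. Origin: centre of the underside, z up.
- tray_yellow: yellow sorting tray, fixed to the bench, 88 mm (its x) by 172 mm (its y), low walls 4 mm thick whose tops are 10 mm above the bench, floor 3 mm thick. A 4 mm divider along its x at the middle, as high as the walls, makes two bays of 80 x 80 mm, centred at y = +42 and -42 mm. Origin: centre of the underside, z up.
- tray_red: red sorting tray, fixed to the bench, 88 mm (its x) by 172 mm (its y), low walls 4 mm thick whose tops are 10 mm above the bench, floor 3 mm thick. A 4 mm divider along its x at the middle, as high as the walls, makes two bays of 80 x 80 mm, centred at y = +42 and -42 mm. Origin: centre of the underside, z up.
- breadboard: bystander: white plug-in breadboard lying flat and loose, 165 mm (its x) by 55 mm (its y), 9 mm high. Origin: centre of the underside.
- spool: bystander: orange spool wound with solder, standing on end and loose, 60 mm in diameter, 40 mm high. Origin: centre of the underside.
There are look-alikes about, which are no part of the job. What is shaped like the capacitor but purple is not meant. Leave any brown look-alike of the board_a alone.

How it is judged:
At the end, for the whole second after the job is handed in: Both boards are in the blue tray, one in each bay, both heatsinks in the yellow tray, one in each bay, and the capacitor in the red tray; each is inside the walls, upright within 0.1 rad, its underside within 3 mm of the tray floor, released and at rest (x of board_a in the frame of tray_blue between -0.042 and 0.042 m and y of board_a in the frame of tray_blue between -0.084 and 0.084 m and z of board_a in the frame of tray_blue between -0.001 and 0.006 m and angle between each of board_a, board_b, heatsink_a, heatsink_b, capacitor's own z axis and vertical below 0.1 rad and linear speed of each of board_a, board_b, heatsink_a, heatsink_b, capacitor below 0.02 m/s and angular speed of each of board_a, board_b, heatsink_a, heatsink_b, capacitor below 0.2 rad/s and x of board_b in the frame of tray_blue between -0.042 and 0.042 m and y of board_b in the frame of tray_blue between -0.084 and 0.084 m and z of board_b in the frame of tray_blue between -0.001 and 0.006 m and x of heatsink_a in the frame of tray_yellow between -0.042 and 0.042 m and y of heatsink_a in the frame of tray_yellow between -0.084 and 0.084 m and z of heatsink_a in the frame of tray_yellow between -0.001 and 0.006 m and x of heatsink_b in the frame of tray_yellow between -0.042 and 0.042 m and y of heatsink_b in the frame of tray_yellow between -0.084 and 0.084 m and z of heatsink_b in the frame of tray_yellow between -0.001 and 0.006 m and x of capacitor in the frame of tray_red between -0.042 and 0.042 m and y of capacitor in the frame of tray_red between -0.084 and 0.084 m and z of capacitor in the frame of tray_red between -0.001 and 0.006 m and ((y of board_a in the frame of tray_blue above 0 m and y of board_b in the frame of tray_blue below 0 m) or (y of board_a in the frame of tray_blue below 0 m and y of board_b in the frame of tray_blue above 0 m)) and ((y of heatsink_a in the frame of tray_yellow above 0 m and y of heatsink_b in the frame of tray_yellow below 0 m) or (y of heatsink_a in the frame of tray_yellow below 0 m and y of heatsink_b in the frame of tray_yellow above 0 m))); the robot touches nothing.
It fails at once if the breadboard is pushed more than 20 mm from its place or tipped (distance of breadboard from where it was at the start of the episode above 0.02 m or angle between breadboard's own z axis and vertical above 0.3 rad).
It fails at once if the spool is pushed more than 20 mm from its place or tipped (distance of spool from where it was at the start of the episode above 0.02 m or angle between spool's own z axis and vertical above 0.3 rad).
It fails at once if a part is dropped or thrown: it moves faster than 0.7 m/s (a free fall of 25 mm) while the fingers do not touch it ((linear speed of board_a above 0.7 m/s and contact force between the fingers and board_a below 0.02 N) or (linear speed of board_b above 0.7 m/s and contact force between the fingers and board_b below 0.02 N) or (linear speed of heatsink_a above 0.7 m/s and contact force between the fingers and heatsink_a below 0.02 N) or (linear speed of heatsink_b above 0.7 m/s and contact force between the fingers and heatsink_b below 0.02 N) or (linear speed of capacitor above 0.7 m/s and contact force between the fingers and capacitor below 0.02 N)).
It also fails if it takes over 115 s, if anything falls off the work surface, if the arm or the gripper's body presses on something with over 40 N, if the wrist force passes 120 N, or if a joint passes its speed limit or range.

## Working session

There is one attempt and no reset: what is moved stays moved. The work goes in short steps, Python scripts to look and compute and a shell command to move; the robot and the scene stay as the last step left them, time stands still between calls to the robot, and variables do not carry over. Pictures are saved under pics/ and viewed, at most 14 in all, crops included, and the job is handed in when it is done.

```bash
ls; mkdir -p pics; python3 - <<'E'
from station import ctrl
import cv2,numpy as np
o=ctrl.get_obs();print(o['t'],o['q'],o['tool_pos'],o['tool_rot'],o['opening'])
for n in('top','side'):
    cv2.imwrite(f'pics/{n}0.png',ctrl.get_image(n)[:,:,::-1]);p=ctrl.camera_params(n);print(n,p)
print(ctrl.camera_params('wrist'))
for c in['top']:
  for th in['board_a','heatsink_a','capacitor','tray_blue','tray_yellow','tray_red','breadboard','spool']:
    r=ctrl.find_in(c,th);print(c,th,[(round(d['p'],2),[int(v) for v in d['extent']]) for d in r])
E
```

```text
pics
0.0 [-1.42500259e+00  5.33307936e-02  1.61430893e+00  3.24963932e-05
  1.47596186e+00 -1.18977134e-01] [ 0.16348978 -0.60261459  0.23807023] [-3.11211225e+00 -4.14417282e-01 -8.49074843e-06] 0.08531176074978396
top {'fx': 516.5552757163824, 'fy': 516.5552757163824, 'cx': 281.24354626732605, 'cy': 210.198774308995, 'k1': 0.00663416630325712, 'T': array([[-0.01173844, -0.99832093,  0.05672327,  0.3987039 ],
       [-0.99991786,  0.01201131,  0.00447191, -0.01575367],
       [-0.00514572, -0.05666612, -0.99837992,  1.51005583],
       [ 0.        ,  0.        ,  0.        ,  1.        ]])}
side {'fx': 381.92418926781187, 'fy': 381.92418926781187, 'cx': 279.6761412716736, 'cy': 203.05632876206258, 'k1': -0.10085321269700982, 'T': array([[ 0.9961188 , -0.03849853,  0.079153  ,  0.40012718],
       [-0.08755995, -0.52513781,  0.84650076, -0.78382305],
       [ 0.0089772 , -0.85014595, -0.52647058,  0.53906023],
       [ 0.        ,  0.        ,  0.        ,  1.        ]])}
{'fx': 335.8535298508138, 'fy': 335.8535298508138, 'cx': 276.5455089238084, 'cy': 210.80827921673355, 'k1': -0.07
[... 183 characters left out ...]
      -1.58426434e-03],
       [-4.25913463e-04, -2.68135702e-01,  9.63381058e-01,
        -1.34184680e-01],
       [ 0.00000000e+00,  0.00000000e+00,  0.00000000e+00,
         1.00000000e+00]])}
top board_a [(0.8, [375, 230, 392, 248]), (0.76, [186, 269, 205, 287]), (0.56, [163, 236, 186, 253])]
top heatsink_a [(0.75, [220, 220, 240, 238]), (0.63, [313, 226, 331, 242]), (0.15, [245, 150, 306, 186])]
top capacitor [(0.63, [291, 229, 303, 236])]
top tray_blue [(0.83, [329, 143, 393, 182]), (0.46, [118, 166, 141, 188])]
top tray_yellow [(0.62, [172, 147, 230, 181])]
top tray_red [(0.59, [246, 153, 305, 186])]
top breadboard [(0.93, [419, 147, 440, 203])]
top spool [(0.6, [116, 166, 137, 189])]
```

```bash
python3 - <<'E'
import cv2
i=cv2.imread('pics/top0.png')[120:320,100:460]
cv2.imwrite('pics/topc.png',cv2.resize(i,(792,440),interpolation=cv2.INTER_CUBIC))
E
```

```text
(no output)
```

View pics/topc.png

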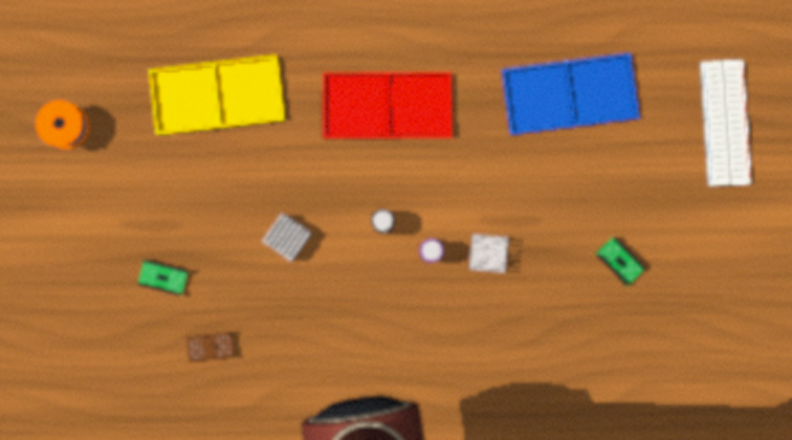

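View pics/side0.png

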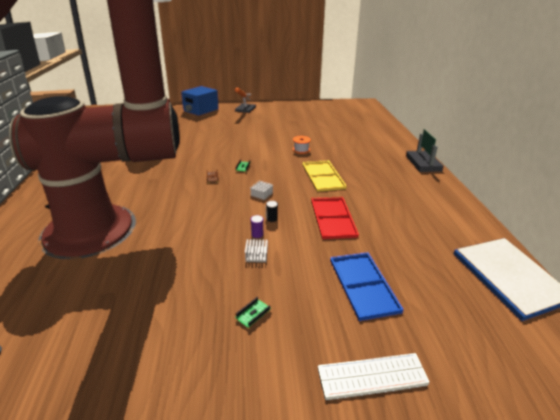

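```bash
cat > h.py <<'E'
from station import ctrl
import numpy as np, cv2, math
from scipy.spatial.transform import Rotation as R
def cam(n):
    p=ctrl.camera_params(n)
    if n=='wrist':
        o=ctrl.get_obs();T=np.eye(4);T[:3,:3]=R.from_rotvec(o['tool_rot']).as_matrix();T[:3,3]=o['tool_pos']
        p['T']=T@p['tool_from_camera']
    return p
def p2w(p,uv,z):
    uv=np.atleast_2d(uv).astype(float);d=np.c_[(uv[:,0]-p['cx'])/p['fx'],(uv[:,1]-p['cy'])/p['fy']];u=d.copy()
    for _ in range(20): u=d/(1+p['k1']*(u**2).sum(1,keepdims=True))
    r=np.c_[u,np.ones(len(u))]@p['T'][:3,:3].T;c=p['T'][:3,3]
    return (c+r*((z-c[2])/r[:,2])[:,None])[:,:2]
def rect(p,mask,z):
    """largest blob of mask -> world centre, long/short size, angle of long side"""
    cs,_=cv2.findContours(mask.astype(np.uint8),cv2.RETR_EXTERNAL,cv2.CHAIN_APPROX_NONE)
    c=max(cs,key=cv2.contourArea)[:,0]
    w=p2w(p,c,z);(cx,cy),(a,b),th=cv2.minAreaRect((w*1000).astype(np.float32))
    if b>a:a,b,th=b,a,th+90
    th=(th+90)%180-90
    return np.round([cx,cy,a,b,th],1)
def go(x,y,z,a=None):
    """print shift/turn in tool axes from now to TCP (x,y,z), yaw a (deg, tool x axis; y closing), pointing down"""
    o=ctrl.get_obs();M=R.from_rotvec(o['tool_rot']);d=np.array([x,y,z])-o['tool_pos'];s=M.inv().apply(d)
    if a is None:r=np.zeros(3)
    else:
        q1=math.atan2(y,x);q=[(a+180*k) for k in(-2,-1,0,1,2)]
        cur=math.degrees(math.atan2(*M.as_matrix()[[1,0],0]))
        a=min([v for v in q if abs(math.degrees(q1)+90-v)<170],key=lambda v:abs(v-cur))
        r=(M.inv()*(R.from_euler('z',a,degrees=True)*R.from_euler('x',180,degrees=True))).as_rotvec()
    print('to',np.round([x,y,z],4),a,'shift',np.round(s,4),'rot',np.round(r,3),'rows>=',round(max(np.linalg.norm(s)/.0417,np.linalg.norm(r)/.125),1),'t',round(o['t'],2))
E
python3 - <<'E'
from h import *
i=cv2.imread('pics/top0.png');p=cam('top');h=cv2.cvtColor(i,cv2.COLOR_BGR2HSV).astype(int);H,S,V=h[...,0],h[...,1],h[...,2]
def reg(m,x0,y0,x1,y1):
    k=np.zeros_like(m);k[y0:y1,x0:x1]=m[y0:y1,x0:x1];return k
bl=(H>95)&(H<125)&(S>130);ye=(H>22)&(H<35)&(S>150);rd=((H<4)|(H>176))&(S>200)&(V>120);gr=(H>50)&(H<85)&(S>100);wh=(S<70)
print('blue',rect(p,reg(bl,310,130,400,195),.010));print('yel',rect(p,reg(ye,160,130,240,195),.010));print('red',rect(p,reg(rd,240,140,315,195),.010))
print('g1',rect(p,reg(gr,160,230,190,260),.008));print('g2',rect(p,reg(gr,365,220,400,255),.008))
print('h1',rect(p,reg(wh,215,212,246,242),.025));print('h2',rect(p,reg(wh,310,222,333,246),.025))
print('c',rect(p,reg(wh,265,210,282,228),.045));print('pur',rect(p,reg(wh,288,225,303,242),.045))
print('bb',rect(p,reg(wh,410,140,450,210),.009))
go(.45,-.2,.25,90)
E
```

```text
blue [ 621.2 -237.6  170.9   85.9  -83.4]
yel [626.  232.2 175.6  90.6 -84.1]
red [607.7   6.3 166.7  82.3  89.3]
g1 [384.9 304.   59.3  30.1  75.4]
g2 [ 399.8 -300.2   57.    28.8   44. ]
h1 [435.5 138.3  47.7  46.   54.5]
h2 [ 410.5 -123.8   48.8   45.9   89. ]
c [454.4  13.1  28.4  25.5  -0.7]
pur [415.3 -50.2  28.3  25.5  89.3]
bb [ 580.7 -442.9  166.9   59.9    2.1]
to [ 0.45 -0.2   0.25] 90 shift [ 0.382  -0.3142 -0.0107] rot [-0.    -0.    -1.306] rows>= 11.9 t 0.5
```

Candidates, in top-view pixels:
- **Boards:** green at (174,246) and (383,239). The brown one at (197,278) is a look-alike, so I leave it.
- **Capacitor:** the black can at (274,220). The one with the purple body at (296,234) is a look-alike, so I leave it.
- **Heatsinks:** (230,229) and (322,234), with no look-alike seen.
- **Trays:** yellow (200,164), red (275,169), blue (361,163).
- **Bystanders:** breadboard (430,175) and spool (127,177).

I start with the right-hand board.

```bash
python3 - <<'E'
from h import *
go(.400,-.300,.16,44)
E
```

```text
to [ 0.4  -0.3   0.16] 44 shift [ 0.3075 -0.2307  0.0793] rot [-0.    -0.    -0.503] rows>= 9.4 t 0.5
```

```bash
python3 -m jog '.085 .03 -.023 .008 0 0 -.05;.085 .06 -.046 .016 0 0 -.1;.085 .09 -.069 .024 0 0 -.15;.085 .12 -.09 .032 0 0 -.2;.085 .15 -.115 .04 0 0 -.25;.085 .18 -.138 .048 0 0 -.3;.085 .21 -.16 .055 0 0 -.35;.085 .24 -.18 .063 0 0 -.4;.085 .27 -.2 .07 0 0 -.45;.085 .295 -.22 .077 0 0 -.48;.085 .3075 -.2307 .0793 0 0 -.503;.085 .3075 -.2307 .0793 0 0 -.503;.085 .3075 -.2307 .0793 0 0 -.503' 40
python3 - <<'E'
from h import *
i=ctrl.get_image('wrist');p=cam('wrist');cv2.imwrite('pics/w1.png',i[:,:,::-1])
h=cv2.cvtColor(i,cv2.COLOR_RGB2HSV).astype(int);H,S,V=h[...,0],h[...,1],h[...,2]
print(rect(p,(H>50)&(H<85)&(S>100)&(V>60),.008))
r=ctrl.cut_out('wrist','board_a');print([(d['p'],d['extent'],rect(p,d['mask'],.012)) for d in r])
E
```

```text
t: 1.58
tool_pos: [0.4002, -0.2996, 0.16]
tool_rot: [2.912, 1.179, -0.001]
contact_force: [-0.0, -0.3, -0.8]
opening: 0.0852
grip_force: 0.0
[ 399.9 -300.2   59.5   31.7   43.9]
[(0.83, [258.2, 165.1, 296.7, 231.5], array([ 400.7, -299.6,   58.9,   34.3,   43.5]))]
```

View pics/w1.png

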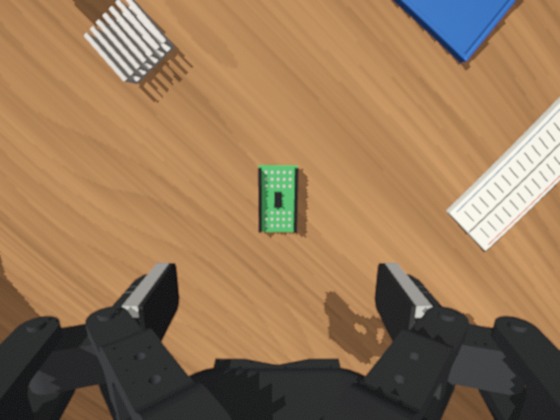

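The wrist picture shows the green board at (278,199), headers up, lined up with the jaws. It agrees with the top view to within 1 mm, so I descend and grip.

```bash
python3 -m jog '.06 0 0 .035 0 0 0;.06 0 0 .07 0 0 0;.06 0 0 .105 0 0 0;.06 0 0 .13 0 0 0;.06 0 0 .142 0 0 0;.06 0 0 .149 0 0 0;.06 0 0 .149 0 0 0;.02 0 0 .149 0 0 0;.02 0 0 .149 0 0 0;.02 0 0 .149 0 0 0;.02 0 0 .149 0 0 0;.02 0 0 .149 0 0 0;.02 0 0 .149 0 0 0' 40
python3 - <<'E'
from h import *
t=math.radians(6.6);c=np.array([.621,-.2376])
for s in(-.042,.042):
    b=c+s*np.array([-math.sin(t),math.cos(t)]);print(b)
go(*(c-.042*np.array([-math.sin(t),math.cos(t)])),.08,6.6)
E
```

```text
t: 2.77
tool_pos: [0.4014, -0.3017, 0.0134]
tool_rot: [2.909, 1.175, 0.002]
contact_force: [-0.6, 0.2, 6.6]
opening: 0.0327
grip_force: 40.9
[ 0.62582736 -0.27932166]
[ 0.61617264 -0.19587834]
to [ 0.6258 -0.2793  0.08  ] 6.6 shift [ 0.1769  0.1401 -0.066 ] rot [ 0.005 -0.001  0.653] rows>= 5.6 t 2.77
```

```bash
python3 -m jog '.02 0 0 -.02 0 0 0;.02 0 0 -.05 0 0 0;.02 0 0 -.07 0 0 0;.02 .01 .008 -.075 0 0 .04;.02 .03 .025 -.075 0 0 .12;.02 .06 .05 -.075 0 0 .22;.02 .09 .073 -.075 0 0 .33;.02 .12 .096 -.075 0 0 .44;.02 .15 .12 -.075 0 0 .55;.02 .168 .134 -.075 0 0 .62;.02 .1769 .1401 -.075 0 0 .653;.02 .1769 .1401 -.075 0 0 .653;.02 .1769 .1401 -.075 0 0 .653'
python3 - <<'E'
from h import *
go(.6258,-.2793,.0165,6.6)
i=ctrl.get_image('wrist');p=cam('wrist');cv2.imwrite('pics/w2.png',i[:,:,::-1])
E
```

```text
t: 3.85
tool_pos: [0.6245, -0.2776, 0.0858]
tool_rot: [-3.136, -0.183, 0.001]
contact_force: [-0.6, 0.1, -0.9]
opening: 0.0331
grip_force: 40.3
to [ 0.6258 -0.2793  0.0165] 6.6 shift [0.0011 0.0019 0.0693] rot [-0.     0.001  0.002] rows>= 1.7 t 3.85
```

View pics/w2.png

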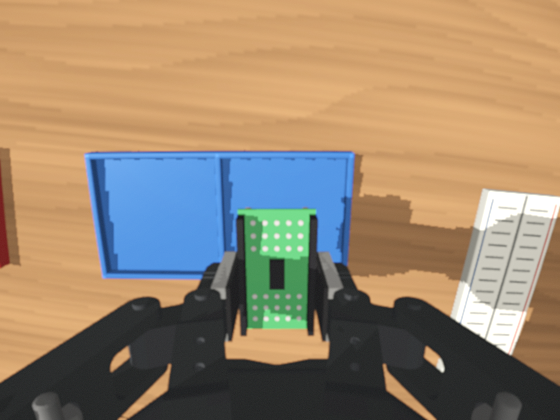

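The board is held level at (280,268) over the right bay, whose walls run from (222,155) to (352,278). I lower it and release.

```bash
python3 -m jog '.02 0 .001 .02 0 0 0;.02 .001 .0019 .045 0 0 0;.02 .001 .0019 .06 0 0 0;.02 .001 .0019 .066 0 0 0;.02 .001 .0019 .069 0 0 0;.02 .001 .0019 .069 0 0 0;.042 .001 .0019 .069 0 0 0;.042 .001 .0019 .069 0 0 0;.042 .001 .0019 .069 0 0 0;.042 .001 .0019 .069 0 0 0;.042 .001 .0019 .06 0 0 0;.042 .001 .0019 .04 0 0 0;.085 .001 .0019 0 0 0 0;.085 .001 .0019 -.04 0 0 0;.085 .001 .0019 -.07 0 0 0'
python3 - <<'E'
from h import *
i=ctrl.get_image('wrist');p=cam('wrist')
h=cv2.cvtColor(i,cv2.COLOR_RGB2HSV).astype(int);H,S,V=h[...,0],h[...,1],h[...,2]
print(rect(p,(H>50)&(H<85)&(S>100)&(V>60),.011));print(rect(p,(H>95)&(H<125)&(S>130),.01))
go(.4105,-.1238,.15,89)
E
```

```text
t: 5.15
tool_pos: [0.6266, -0.2802, 0.1604]
tool_rot: [3.134, 0.18, 0.005]
contact_force: [0.6, -0.6, 1.0]
opening: 0.076
grip_force: 0.0
[ 628.  -281.1   60.6   34.     6.5]
[ 627.8 -240.8  174.3   88.   -83.5]
to [ 0.4105 -0.1238  0.15  ] 89 shift [-0.1999 -0.1824  0.0143] rot [ 0.016 -0.003 -1.438] rows>= 11.5 t 5.2
```

```bash
python3 -m jog '.085 -.015 -.013 .001 0 0 -.11;.085 -.03 -.03 .002 0 0 -.22;.085 -.05 -.045 .003 0 0 -.34;.085 -.07 -.065 .005 0 0 -.46;.085 -.09 -.08 .006 0 0 -.58;.085 -.11 -.1 .008 0 0 -.7;.085 -.13 -.115 .01 0 0 -.82;.085 -.145 -.13 .012 0 0 -.94;.085 -.165 -.145 .013 0 0 -1.06;.085 -.18 -.165 .014 0 0 -1.18;.085 -.195 -.175 .014 0 0 -1.3;.085 -.1999 -.1824 .0143 0 0 -1.41;.085 -.1999 -.1824 .0143 0 0 -1.438;.085 -.1999 -.1824 .0143 0 0 -1.438'
python3 - <<'E'
from h import *
i=ctrl.get_image('wrist');p=cam('wrist');cv2.imwrite('pics/w3.png',i[:,:,::-1])
r=ctrl.cut_out('wrist','heatsink_a');print([(d['p'],d['extent'],rect(p,d['mask'],.025)) for d in r])
go(.4105,-.1238,.014,89)
E
```

```text
t: 6.37
tool_pos: [0.4061, -0.1211, 0.1422]
tool_rot: [2.239, 2.201, 0.001]
contact_force: [-0.1, -0.8, 0.1]
opening: 0.0855
grip_force: 0.0
[(0.81, [254.0, 180.2, 315.3, 241.5], array([ 412.7, -123.9,   49. ,   44.6,   83.8]))]
to [ 0.4105 -0.1238  0.014 ] 89 shift [-0.0021  0.0039  0.1283] rot [ 0.001  0.001 -0.001] rows>= 3.1 t 6.47
```

View pics/w3.png

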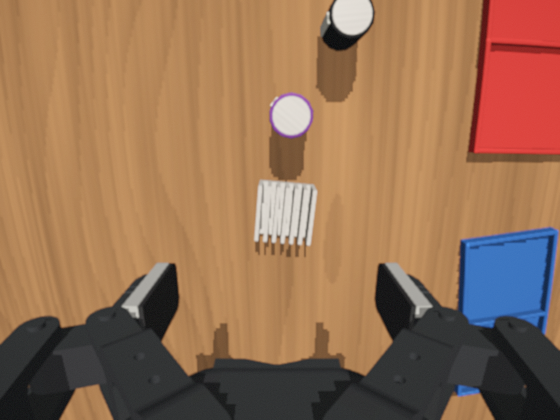

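The heatsink is at (285,212), fins running up the picture and tilted about 4°. The purple can is at (291,115) and the black capacitor at (347,20). I grip it across the fins with a small turn.

```bash
python3 -m jog '.085 -.001 .003 .03 0 0 .03;.07 -.0015 .0045 .065 0 0 .06;.07 -.0015 .0045 .1 0 0 .06;.07 -.0015 .0045 .118 0 0 .06;.07 -.0015 .0045 .128 0 0 .06;.07 -.0015 .0045 .128 0 0 .06;.03 -.0015 .0045 .128 0 0 .06;.03 -.0015 .0045 .128 0 0 .06;.03 -.0015 .0045 .128 0 0 .06;.03 -.0015 .0045 .128 0 0 .06;.03 -.0015 .0045 .128 0 0 .06;.03 -.0015 .0045 .128 0 0 .06' 50
python3 - <<'E'
from h import *
t=math.radians(5.9);c=np.array([.626,.2322]);v=np.array([-math.sin(t),math.cos(t)])
print(c-.042*v,c+.042*v)
go(*(c-.042*v),.1,95.9)
E
```

```text
t: 7.47
tool_pos: [0.4127, -0.124, 0.016]
tool_rot: [2.303, 2.13, 0.002]
contact_force: [0.3, -0.2, 6.8]
opening: 0.044
grip_force: 52.7
[0.63031729 0.19042248] [0.62168271 0.27397752]
to [0.6303 0.1904 0.1   ] 95.9 shift [ 0.3303  0.1928 -0.0838] rot [ 0.004  0.002 -0.181] rows>= 9.4 t 7.47
```

```bash
python3 -m jog '.03 0 0 -.02 0 0 0;.03 0 0 -.05 0 0 0;.03 0 0 -.08 0 0 0;.03 .008 .005 -.09 0 0 0;.03 .028 .016 -.09 0 0 -.01;.03 .058 .034 -.09 0 0 -.03;.03 .088 .052 -.09 0 0 -.05;.03 .118 .07 -.09 0 0 -.06;.03 .148 .087 -.09 0 0 -.08;.03 .178 .104 -.09 0 0 -.1;.03 .208 .122 -.09 0 0 -.12;.03 .238 .139 -.09 0 0 -.13;.03 .268 .157 -.09 0 0 -.15;.03 .298 .174 -.09 0 0 -.17;.03 .32 .187 -.09 0 0 -.181;.03 .3303 .1928 -.09 0 0 -.181;.03 .3303 .1928 -.09 0 0 -.181;.03 .3303 .1928 -.09 0 0 -.181'
python3 - <<'E'
from h import *
i=ctrl.get_image('wrist');cv2.imwrite('pics/w4.png',i[:,:,::-1])
h=cv2.cvtColor(i,cv2.COLOR_RGB2HSV).astype(int);H,S,V=h[...,0],h[...,1],h[...,2]
print(rect(cam('wrist'),(H>22)&(H<35)&(S>150),.01))
go(.6303,.1904,.019,95.9)
E
```

```text
t: 8.97
tool_pos: [0.628, 0.1913, 0.1028]
tool_rot: [-2.103, -2.333, 0.003]
contact_force: [0.0, -0.6, -0.8]
opening: 0.0437
grip_force: 51.9
[623.4 274.   80.9  80.6   5.9]
to [0.6303 0.1904 0.019 ] 95.9 shift [-0.0004  0.0026  0.0839] rot [-0.002  0.001 -0.   ] rows>= 2.0 t 9.02
```

View pics/w4.png

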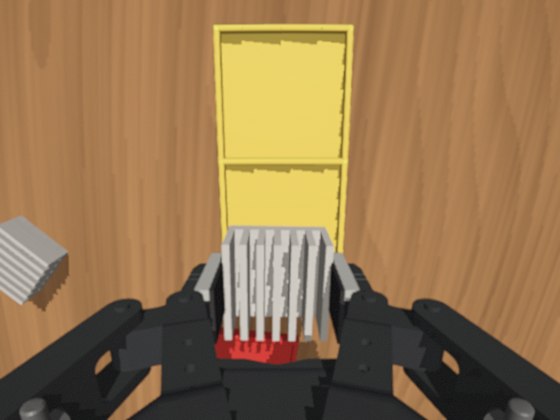

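The heatsink is held upright at (277,285). The far bay measures 80.9 x 80.6 mm and is centred 2 mm from my estimate, so I lower into the near bay.

```bash
python3 -m jog '.03 0 .001 .02 0 0 0;.03 0 .0026 .05 0 0 0;.03 0 .0026 .07 0 0 0;.03 0 .0026 .079 0 0 0;.03 0 .0026 .0837 0 0 0;.03 0 .0026 .0837 0 0 0;.055 0 .0026 .0837 0 0 0;.055 0 .0026 .0837 0 0 0;.055 0 .0026 .0837 0 0 0;.055 0 .0026 .0837 0 0 0;.055 0 .0026 .07 0 0 0;.055 0 .0026 .04 0 0 0;.085 0 .0026 0 0 0 0;.085 0 .0026 -.04 0 0 0;.085 0 .0026 -.06 0 0 0'
python3 - <<'E'
from h import *
i=ctrl.get_image('wrist');p=cam('wrist')
r=ctrl.cut_out('wrist','heatsink_a');print([(d['p'],rect(p,d['mask'],.028)) for d in r])
go(.4355,.1383,.15,54.5)
E
```

```text
t: 10.27
tool_pos: [0.6338, 0.1921, 0.1715]
tool_rot: [2.1, 2.329, 0.011]
contact_force: [0.8, 0.4, 1.4]
opening: 0.0848
grip_force: 0.0
[(0.77, array([634. , 191.3,  50.8,  46.7, -84.5])), (0.76, array([446.9, 144.2,  62. ,  52. ,  55.6]))]
to [0.4355 0.1383 0.15  ] 54.5 shift [-0.0332 -0.2042  0.0196] rot [ 0.012 -0.006  0.723] rows>= 5.8 t 10.37
```

```bash
python3 -m jog '.085 -.004 -.025 .002 0 0 .1;.085 -.01 -.06 .006 0 0 .21;.085 -.016 -.095 .01 0 0 .33;.085 -.022 -.13 .013 0 0 .45;.085 -.027 -.165 .016 0 0 .57;.085 -.031 -.19 .019 0 0 .68;.085 -.0332 -.2042 .0196 0 0 .723;.085 -.0332 -.2042 .0196 0 0 .723;.085 -.0332 -.2042 .0196 0 0 .723;.085 -.0332 -.2042 .0196 0 0 .723'
python3 - <<'E'
from h import *
i=ctrl.get_image('wrist');p=cam('wrist');cv2.imwrite('pics/w5.png',i[:,:,::-1])
r=ctrl.cut_out('wrist','heatsink_a');print([(d['p'],d['extent'],rect(p,d['mask'],.025)) for d in r])
go(.4355,.1383,.014,54.5)
E
```

```text
t: 11.2
tool_pos: [0.4323, 0.1376, 0.1444]
tool_rot: [2.792, 1.439, 0.001]
contact_force: [-0.4, 0.5, -0.7]
opening: 0.0849
grip_force: 0.0
[(0.64, [252.1, 169.8, 312.4, 231.9], array([438.2, 141.2,  48.2,  44.7,  54.9])), (0.62, [414.1, 2.0, 507.7, 45.3], array([619.1, 173.4,  69.8,  30.4, -32.2]))]
to [0.4355 0.1383 0.014 ] 54.5 shift [0.0022 0.002  0.1304] rot [ 0. -0.  0.] rows>= 3.1 t 11.3
```

View pics/w5.png

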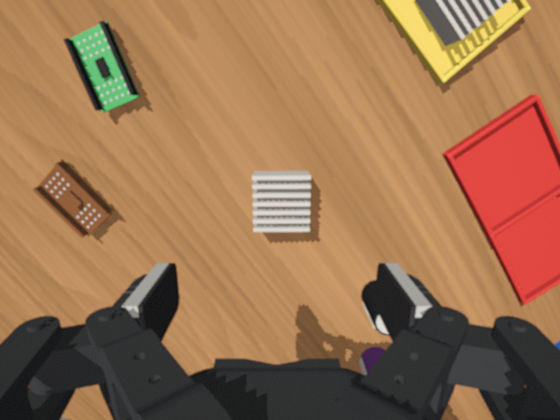

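The second heatsink is at (282,202), fins across the picture, so the jaws take the fin ends. The capacitor, partly hidden at (380,305), is about 90 mm from the finger, so the way is clear.

```bash
python3 -m jog '.085 .001 .001 .03 0 0 0;.07 .0035 .002 .065 0 0 0;.07 .0035 .002 .1 0 0 0;.07 .0035 .002 .12 0 0 0;.07 .0035 .002 .13 0 0 0;.07 .0035 .002 .13 0 0 0;.03 .0035 .002 .13 0 0 0;.03 .0035 .002 .13 0 0 0;.03 .0035 .002 .13 0 0 0;.03 .0035 .002 .13 0 0 0;.03 .0035 .002 .13 0 0 0;.03 .0035 .002 .13 0 0 0' 50
python3 - <<'E'
from h import *
go(.6227,.2740,.1,95.9)
E
```

```text
t: 12.3
tool_pos: [0.4374, 0.1395, 0.0164]
tool_rot: [2.792, 1.437, 0.007]
contact_force: [0.2, 0.2, 6.0]
opening: 0.0433
grip_force: 51.6
to [0.6227 0.274  0.1   ] 95.9 shift [ 0.2174  0.0729 -0.0826] rot [ 0.004 -0.002 -0.723] rows>= 5.8 t 12.3
```

```bash
python3 -m jog '.03 0 0 -.02 0 0 0;.03 0 0 -.05 0 0 0;.03 0 0 -.08 0 0 0;.03 .008 .003 -.088 0 0 -.03;.03 .028 .009 -.088 0 0 -.09;.03 .055 .018 -.088 0 0 -.18;.03 .083 .028 -.088 0 0 -.28;.03 .111 .037 -.088 0 0 -.37;.03 .139 .047 -.088 0 0 -.46;.03 .167 .056 -.088 0 0 -.56;.03 .193 .065 -.088 0 0 -.65;.03 .21 .07 -.088 0 0 -.7;.03 .2174 .0729 -.088 0 0 -.723;.03 .2174 .0729 -.088 0 0 -.723;.03 .2174 .0729 -.088 0 0 -.723;.03 .2174 .0729 -.088 0 0 -.723'
python3 - <<'E'
from h import *
go(.6227,.2740,.0193,95.9)
E
```

```text
t: 13.63
tool_pos: [0.6198, 0.2731, 0.1015]
tool_rot: [-2.105, -2.332, 0.002]
contact_force: [0.2, -0.2, -0.7]
opening: 0.0435
grip_force: 51.4
to [0.6227 0.274  0.0193] 95.9 shift [0.0006 0.0031 0.0822] rot [-0.002  0.    -0.001] rows>= 2.0 t 13.63
```

```bash
python3 -m jog '.03 0 .001 .02 0 0 0;.03 0 .003 .05 0 0 0;.03 0 .003 .07 0 0 0;.03 0 .003 .078 0 0 0;.03 0 .003 .0825 0 0 0;.03 0 .003 .0825 0 0 0;.055 0 .003 .0825 0 0 0;.055 0 .003 .0825 0 0 0;.055 0 .003 .0825 0 0 0;.055 0 .003 .0825 0 0 0;.055 0 .003 .07 0 0 0;.055 0 .003 .04 0 0 0;.085 0 .003 0 0 0 0;.085 0 .003 -.04 0 0 0;.085 0 .003 -.06 0 0 0;.085 0 .003 -.06 0 0 0'
python3 - <<'E'
from h import *
i=ctrl.get_image('wrist');p=cam('wrist');cv2.imwrite('pics/w6.png',i[:,:,::-1])
r=ctrl.cut_out('wrist','heatsink_a');print([(d['p'],rect(p,d['mask'],.028)) for d in r])
go(.385,.304,.15,75.4)
E
```

```text
t: 14.97
tool_pos: [0.6279, 0.2754, 0.1719]
tool_rot: [2.099, 2.328, 0.019]
contact_force: [-0.0, 0.2, 2.1]
opening: 0.085
grip_force: 0.0
[(0.95, array([621.5, 276.6,  48.4,  44.2, -84.3])), (0.86, array([629. , 195.5,  55.2,  43.8, -85.3]))]
to [0.385 0.304 0.15 ] 75.4 shift [ 0.0541 -0.2355  0.0138] rot [ 0.004 -0.001  0.358] rows>= 5.8 t 15.07
```

View pics/w6.png

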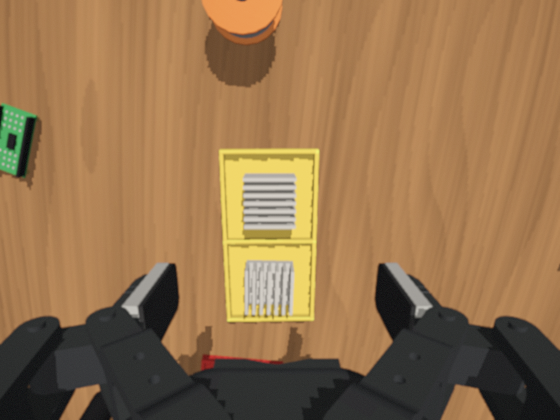

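Both heatsinks stand upright in the yellow bays, at (269,202) and (269,289). The spool at (243,15) is undisturbed. Next is the left-hand board.

```bash
python3 -m jog '.085 .006 -.025 .002 0 0 .04;.085 .014 -.06 .004 0 0 .09;.085 .022 -.095 .006 0 0 .15;.085 .03 -.13 .008 0 0 .2;.085 .038 -.165 .01 0 0 .25;.085 .046 -.2 .012 0 0 .3;.085 .052 -.225 .0138 0 0 .34;.085 .0541 -.2355 .0138 0 0 .358;.085 .0541 -.2355 .0138 0 0 .358;.085 .0541 -.2355 .0138 0 0 .358'
python3 - <<'E'
from h import *
i=ctrl.get_image('wrist');p=cam('wrist')
h=cv2.cvtColor(i,cv2.COLOR_RGB2HSV).astype(int);H,S,V=h[...,0],h[...,1],h[...,2]
g=rect(p,(H>50)&(H<85)&(S>100)&(V>60),.008);print(g)
go(g[0]/1000,g[1]/1000,.011,g[4])
E
```

```text
t: 15.9
tool_pos: [0.3831, 0.3033, 0.1468]
tool_rot: [-2.484, -1.923, 0.004]
contact_force: [0.9, 0.5, 0.3]
opening: 0.0852
grip_force: 0.0
[387.2 304.3  58.8  31.9  75.4]
to [0.3872 0.3043 0.011 ] 75.4 shift [0.0019 0.003  0.1364] rot [-0.001  0.001  0.   ] rows>= 3.3 t 15.95
```

```bash
python3 -m jog '.06 .001 .002 .03 0 0 0;.06 .0015 .0025 .065 0 0 0;.06 .0015 .0025 .1 0 0 0;.06 .0015 .0025 .125 0 0 0;.06 .0015 .0025 .1355 0 0 0;.06 .0015 .0025 .1355 0 0 0;.02 .0015 .0025 .1355 0 0 0;.02 .0015 .0025 .1355 0 0 0;.02 .0015 .0025 .1355 0 0 0;.02 .0015 .0025 .1355 0 0 0;.02 .0015 .0025 .1355 0 0 0;.02 .0015 .0025 .1355 0 0 0;.02 .0015 .0025 .1355 0 0 0' 40
python3 - <<'E'
from h import *
go(.6165,-.196,.1,6.6)
go(.45,.15,.12,30)
E
```

```text
t: 17.03
tool_pos: [0.3888, 0.3055, 0.0151]
tool_rot: [2.485, 1.921, 0.007]
contact_force: [0.6, -0.1, 6.3]
opening: 0.0328
grip_force: 42.1
to [ 0.6165 -0.196   0.1   ] 6.6 shift [-0.4276  0.3471 -0.085 ] rot [ 1.000e-03 -5.000e-03  1.201e+00] rows>= 13.4 t 17.03
to [0.45 0.15 0.12] 30 shift [-0.1347  0.0988 -0.105 ] rot [ 0.002 -0.004  0.792] rows>= 6.3 t 17.03
```

```bash
python3 -m jog '.02 0 0 -.02 0 0 0;.02 0 0 -.05 0 0 0;.02 0 0 -.08 0 0 0;.02 -.01 .008 -.09 0 0 .03;.02 -.032 .026 -.09 0 0 .09;.02 -.06 .049 -.09 0 0 .17;.02 -.088 .071 -.09 0 0 .25;.02 -.116 .094 -.09 0 0 .33;.02 -.144 .117 -.09 0 0 .41;.02 -.172 .14 -.09 0 0 .49;.02 -.2 .162 -.09 0 0 .57;.02 -.228 .185 -.09 0 0 .65;.02 -.256 .208 -.09 0 0 .73;.02 -.284 .231 -.09 0 0 .81;.02 -.312 .253 -.09 0 0 .89;.02 -.34 .276 -.09 0 0 .97;.02 -.368 .299 -.09 0 0 1.05;.02 -.396 .321 -.09 0 0 1.12;.02 -.418 .339 -.09 0 0 1.18;.02 -.4276 .3471 -.09 0 0 1.201'
python3 -m jog '.02 0 0 0 0 0 0;.02 0 0 0 0 0 0'
python3 - <<'E'
from h import *
i=ctrl.get_image('wrist');cv2.imwrite('pics/w7.png',i[:,:,::-1])
go(.6165,-.1955,.018,6.6)
E
```

```text
t: 18.7
tool_pos: [0.6158, -0.2002, 0.1032]
tool_rot: [3.135, 0.173, 0.002]
contact_force: [0.4, -0.2, -0.5]
opening: 0.0328
grip_force: 41.4
t: 18.87
tool_pos: [0.6145, -0.1965, 0.1026]
tool_rot: [-3.135, -0.181, 0.001]
contact_force: [-0.5, 0.5, -0.0]
opening: 0.0326
grip_force: 41.4
to [ 0.6165 -0.1955  0.018 ] 6.6 shift [0.0023 0.0002 0.0844] rot [-0.001  0.001  0.001] rows>= 2.0 t 18.92
```

View pics/w7.png

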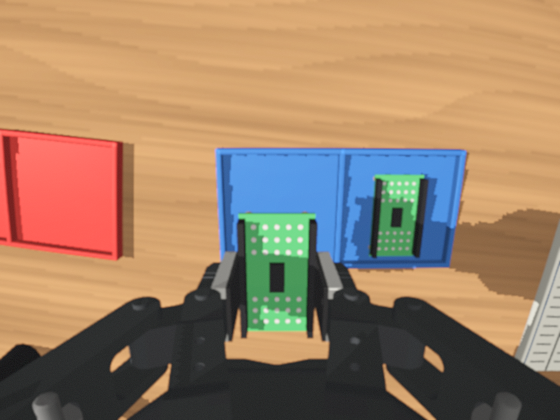

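The first board sits flat in the right bay at (399,216). The second is held over the left bay at (277,272), so I lower it.

```bash
python3 -m jog '.02 .001 0 .02 0 0 0;.02 .0023 0 .05 0 0 0;.02 .0023 0 .07 0 0 0;.02 .0023 0 .08 0 0 0;.02 .0023 0 .0847 0 0 0;.02 .0023 0 .0847 0 0 0;.042 .0023 0 .0847 0 0 0;.042 .0023 0 .0847 0 0 0;.042 .0023 0 .0847 0 0 0;.042 .0023 0 .0847 0 0 0;.042 .0023 0 .072 0 0 0;.042 .0023 0 .045 0 0 0;.085 .0023 0 .01 0 0 0;.085 .0023 0 -.03 0 0 0;.085 .0023 0 -.06 0 0 0'
python3 - <<'E'
from h import *
go(.4544,.0131,.18,0)
E
```

```text
t: 20.17
tool_pos: [0.6179, -0.197, 0.1672]
tool_rot: [3.135, 0.18, 0.005]
contact_force: [1.4, -0.5, -0.1]
opening: 0.0762
grip_force: 0.0
to [0.4544 0.0131 0.18  ] 0 shift [-0.1383 -0.2274 -0.0136] rot [ 0.002 -0.003  0.115] rows>= 6.4 t 20.17
```

```bash
python3 - <<'E'
from h import *
go(.4544,.0131,.18,50)
E
python3 -m jog '.085 -.01 -.018 -.002 0 0 -.06;.085 -.03 -.05 -.004 0 0 -.15;.085 -.05 -.082 -.006 0 0 -.25;.085 -.07 -.114 -.008 0 0 -.36;.085 -.09 -.146 -.01 0 0 -.47;.085 -.11 -.178 -.011 0 0 -.58;.085 -.125 -.205 -.013 0 0 -.69;.085 -.1383 -.2274 -.0136 0 0 -.757;.085 -.1383 -.2274 -.0136 0 0 -.757;.085 -.1383 -.2274 -.0136 0 0 -.757;.085 -.1383 -.2274 -.0136 0 0 -.757'
python3 - <<'E'
from h import *
i=ctrl.get_image('wrist');p=cam('wrist');cv2.imwrite('pics/w8.png',i[:,:,::-1])
h=cv2.cvtColor(i,cv2.COLOR_RGB2HSV).astype(int);S,V=h[...,1],h[...,2]
m=(S<60)&(V>140);m[:, :200]=0;m[:,360:]=0;m[260:]=0
print(rect(p,m,.045))
print([(d['p'],d['extent']) for d in ctrl.find_in('wrist','capacitor')])
go(.4544,.0131,.03,50)
E
```

```text
to [0.4544 0.0131 0.18  ] 50 shift [-0.1383 -0.2274 -0.0136] rot [ 0.003 -0.002 -0.758] rows>= 6.4 t 20.17
t: 21.08
tool_pos: [0.4543, 0.0131, 0.1773]
tool_rot: [2.847, 1.325, 0.002]
contact_force: [0.7, -0.1, -0.3]
opening: 0.085
grip_force: 0.0
[456.1  12.4  25.4  25.4 -40.2]
[(0.71, [272.2, 253.9, 307.8, 299.3]), (0.63, [264.3, 175.1, 299.8, 216.5])]
to [0.4544 0.0131 0.03  ] 50 shift [ 0.0003 -0.0004  0.1469] rot [ 0.001 -0.    -0.002] rows>= 3.5 t 21.18
```

View pics/w8.png

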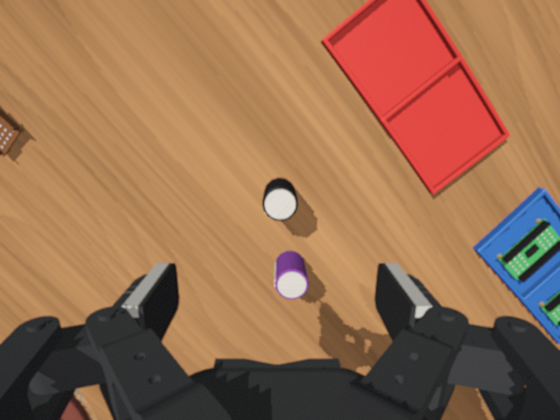

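The black capacitor is at (280,200), under the jaws. The purple look-alike at (290,277) lies between the open fingers and clear of them. I descend on the black one.

```bash
python3 -m jog '.075 .0005 .0005 .03 0 0 0;.06 .0005 .0005 .065 0 0 0;.06 .0005 .0005 .1 0 0 0;.06 .0005 .0005 .13 0 0 0;.06 .0005 .0005 .147 0 0 0;.06 .0005 .0005 .147 0 0 0;.015 .0005 .0005 .147 0 0 0;.015 .0005 .0005 .147 0 0 0;.015 .0005 .0005 .147 0 0 0;.015 .0005 .0005 .147 0 0 0;.015 .0005 .0005 .147 0 0 0;.015 .0005 .0005 .147 0 0 0;.015 .0005 .0005 .147 0 0 0' 50
python3 - <<'E'
from h import *
go(.6077,.0483,.12,50)
E
```

```text
t: 22.27
tool_pos: [0.4565, 0.0132, 0.0316]
tool_rot: [2.845, 1.326, 0.006]
contact_force: [0.3, -1.2, 5.6]
opening: 0.0284
grip_force: 49.9
to [0.6077 0.0483 0.12  ] 50 shift [ 0.1244  0.0935 -0.0878] rot [ 0.004 -0.002 -0.001] rows>= 4.3 t 22.27
```

```bash
python3 -m jog '.015 0 0 -.02 0 0 0;.015 0 0 -.05 0 0 0;.015 0 0 -.08 0 0 0;.015 .01 .008 -.088 0 0 0;.015 .035 .026 -.088 0 0 0;.015 .06 .046 -.088 0 0 0;.015 .088 .066 -.088 0 0 0;.015 .112 .084 -.088 0 0 0;.015 .1244 .0935 -.088 0 0 0;.015 .1244 .0935 -.088 0 0 0;.015 .1244 .0935 -.088 0 0 0'
python3 - <<'E'
from h import *
i=ctrl.get_image('wrist');cv2.imwrite('pics/w9.png',i[:,:,::-1])
go(.6077,.0483,.0346,50)
E
```

```text
t: 23.18
tool_pos: [0.6059, 0.0488, 0.117]
tool_rot: [-2.847, -1.327, 0.002]
contact_force: [-0.2, -0.5, -0.3]
opening: 0.0281
grip_force: 49.6
to [0.6077 0.0483 0.0346] 50 shift [0.0014 0.0023 0.0822] rot [-0.001  0.001 -0.001] rows>= 2.0 t 23.23
```

View pics/w9.png

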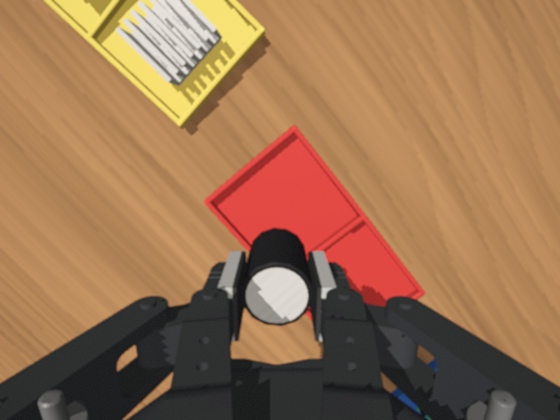

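The capacitor is held upright at (277,275) over the left red bay. I lower and release it.

```bash
python3 -m jog '.015 .001 .001 .02 0 0 0;.015 .0014 .002 .05 0 0 0;.015 .0014 .002 .07 0 0 0;.015 .0014 .002 .078 0 0 0;.015 .0014 .002 .0823 0 0 0;.015 .0014 .002 .0823 0 0 0;.045 .0014 .002 .0823 0 0 0;.045 .0014 .002 .0823 0 0 0;.045 .0014 .002 .0823 0 0 0;.045 .0014 .002 .0823 0 0 0;.045 .0014 .002 .0823 0 0 0;.05 .0014 .002 .065 0 0 0;.05 .0014 .002 .03 0 0 0;.06 .0014 .002 0 0 0 0;.085 .0014 .002 -.04 0 0 0;.085 .0014 .002 -.08 0 0 0;.085 -.035 .002 -.1 0 0 0;.085 -.07 .002 -.1 0 0 0;.085 -.11 .002 -.1 0 0 0;.085 -.15 .002 -.1 0 0 0'
python3 -m jog '.085 -.04 0 0 0 0 0;.085 -.07 0 0 0 0 0;.085 -.07 0 0 0 0 0;.085 -.07 0 0 0 0 0'
python3 - <<'E'
from h import *
a=ctrl.get_image('side')[:,:,::-1][100:400,180:480];b=ctrl.get_image('top')[:,:,::-1][120:300,100:460]
cv2.imwrite('pics/e1.png',cv2.resize(a,(600,600),interpolation=cv2.INTER_CUBIC));cv2.imwrite('pics/e2.png',cv2.resize(b,(792,396),interpolation=cv2.INTER_CUBIC))
E
```

```text
t: 24.9
tool_pos: [0.5103, -0.0683, 0.2184]
tool_rot: [2.846, 1.328, 0.002]
contact_force: [-0.6, -1.6, -0.4]
opening: 0.0845
grip_force: 0.0
t: 25.23
tool_pos: [0.4654, -0.122, 0.2177]
tool_rot: [2.849, 1.322, 0.001]
contact_force: [-0.1, 0.7, 0.4]
opening: 0.0849
grip_force: 0.0
```

View pics/e1.png

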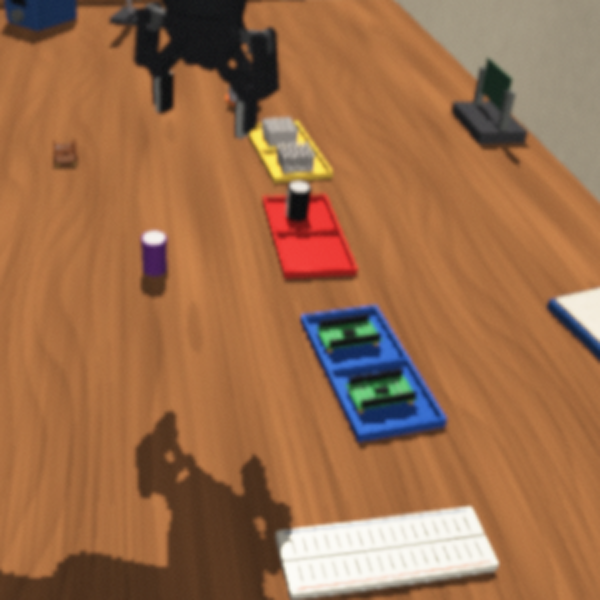

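View pics/e2.png

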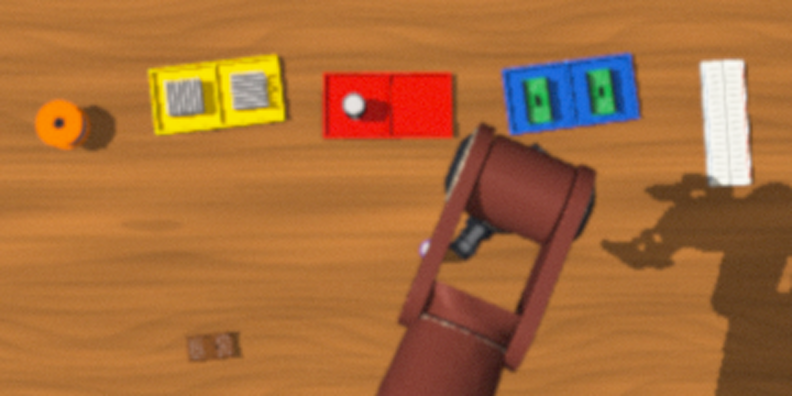

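Both views show all five parts upright in their trays. In the top view the heatsinks are at (184,97) and (250,91), the capacitor at (353,104), and the boards at (539,99) and (601,91). The spool and breadboard have not moved and the gripper is clear, so I hand in.

```bash
python3 -c "
from station import ctrl
print(ctrl.finish_job())"
```

```text
the job is handed in; nothing more can be done
None
```

The job is handed in at about 25 s of the 115 s allowed, with no verdict returned: boards in the blue tray and heatsinks in the yellow, one to a bay, the capacitor in the red tray, all upright, and the breadboard, spool and look-alikes left where they were.

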